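Set the telescoping stem rule on the cutting board and hold it at full reach

ROBOT

A 6-joint arm with a two-finger parallel gripper is mounted at the origin on the work surface; the furniture and walls round the work are solid. World frame = base frame: x ahead of the robot, y to its left, z up, the work surface at z = 0. Lengths are in m, angles in rad, forces in N, time in s.
With the tool pointing down it reaches from about 0.25 to 0.775 m from the base axis. Payload 8.9 kg.
Tool frame: the origin (TCP) lies between the finger pads; the fingertips stand 19 mm ahead of it and the grasp point (between the pads) is the TCP; z points along the fingers, y is the line along which they close (so a half turn about z gives the same grasp; the last joint's range is limited). The gripper opens to 85 mm and grips with 20 to 120 N. Pads are 22 mm wide; open, the fingers measure 114 mm over their backs; the gripper's body (76 mm by 85 mm) begins 54 mm behind the grasp point. The pads swing forward as they close: fully open they stand 13 mm farther back than shut.
Start: joints at [-1.361, 0.291, -0.153, 1.127, 0, 1.431], TCP at [0.179, -0.493, 0.25] pointing down, gripper open.
Joint ranges: [-2.52, 2.52], [-0.91, 1.74], [-1.3, 1.37], [-1.96, 2.02], [-1.52, 1.47], [-3.14, 3.14]. Speed limits (rad/s): [2.22, 2.22, 2.79, 3.14, 3.14, 3.14].

INTERFACE

Orientations are given as a 3x3 rotation matrix whose columns are the frame's x, y, z axes.
In Python, from workcell import manip, planner, vision gives the robot as it stands. The module is installed in compiled form; this text tells all that it offers. Calls block until the motion is done:
- manip.move_pose(position, orientation): joint-space move of the TCP to a pose.
- manip.servo_line(position, frame=None, max_speed=0.15): straight line of the TCP; frame=None keeps the orientation; max_speed is the mean speed in m/s.
- manip.move_joints(angles): joint-space move.
- manip.command_gripper(opening, strength=None): finger opening in m; strength is the grip in N (None keeps the last); returns when the fingers have stopped.
- manip.dwell(seconds).
- planner.solve_ik(position, orientation): joint angles nearest the present ones, or None.
- manip.read_state(): the state.
- vision.snapshot(name): name is "scene" or "top" or "wrist"; returns a dict with "frame" (400x640x3 uint8, red, green, blue), "fx", "fy", "cx", "cy" (pixels), "view" (4x4, takes a point from world to camera coordinates). Camera axes: x right, y up, looking along -z (the intrinsics and any distortion apply to the point x, -y, -z); pixel columns grow to the right and rows downward; lengths in m; the calibration is good to about 2 mm. A picture is of the moment at which its call begins. There is no depth.
A pose or a line that the arm cannot do raises manip.MotionError and nothing moves.
- manip.sign_off(): hands the job in; it is judged then, once.
The state is a dict: "t": time; "qpos": joint angles; "joint_vel": joint speeds; "effort": joint torques, N m; "tcp_pos": TCP position; "ee_rot": TCP orientation; "force": force on the tool from outside, world axes, zero at the start; "torque": the same for the moment, N m; "grip_width": finger opening in m; "gripper_force": force on a finger pad.
Only numpy, scipy, OpenCV 4.12 (cv2) and the standard library are available. Lean on these libraries where they do the work, as an engineer would, in place of code of your own. Each camera call takes 0.05 s, during which the arm holds its last target. There are 200 camera calls.

TASK

Lay the telescoping stem rule flush against the near long edge of the cutting board, with its tail hook behind the board's right-hand end and the slide still shut. Then pinch the button on the slide's end block to free the catch, pull the slide out along the edge past the first stop to the second stop, and finish while still holding the end block there, the rule flush and its hook tight against the board end. Leave the bud vase, the flower pot and the rubber duck alone.

Things in the scene. Friction and masses are not known exactly. Their poses are not given: they have to be found in the camera images.
- board: Plywood cutting board screwed to the table (it cannot move), 150 (x) x 300 (y) x 10 mm high with sharp straight edges; origin at the centre of its underside. Its long side runs along its y (to the robot's left, within about 15 degrees). The near long edge, nearest the robot, is at its x = -75 mm; its right-hand end at its y = -150 mm.
- rule: Loose telescoping stem rule lying on the table, about 0.4 kg: aluminium case 26 (x) x 160 (y) x 34 mm high, black end block of its slide at the +y end, black tail cap with a hook at the -y end (overall y = -90 to +118 mm, shut). Origin at the centre of the case's underside. Its +x side (x = +13 mm) is the flat face that goes against the board edge; in place, its axes are parallel to the board's.
- rule_grip (a point): Centre of the rule's case, half-way up (17 mm above its underside); axes as the rule. The case is gripped across its x, 26 mm wide; the balance point is about 6 mm ahead (+y) of here. Flush against the 10 mm board, the upper 24 mm of the case stand above the board.
- head: Black end block of the slide, 25 (x) x 36 (y) x 36 mm high; origin at its centre (18 mm above the rule's underside, 100 mm ahead of the case's middle when shut); axes as the rule. Its sides are at its x = -13 and +12 mm. The push button is on its -x side, the side away from the board, so that gripping the block across x presses it.
- slide (a joint): How far the slide is out, in m along the rule's +y: 0 shut, first stop about 0.04, second stop (hard end) 0.080. A catch holds it shut, and again at the first stop, unless the button is kept pressed. A weak spring (1.5 N shut, 4 N full out) draws it back; nothing catches it at the second stop, so it must be held there.
- button (a joint): Travel of the round steel push button (17 mm across), in m: 0 out (it stands 6 mm proud), 0.005 fully in; over 0.004 the catch is free. The spring takes 3 N at first, 8 N fully in. Its centre is on the end block's -x side, at the middle of the block's length and 6 mm above the block's centre.
- face_front (a point): Point on the rule's flat face, 70 mm ahead of the case's middle and 5 mm above its underside.
- face_rear (a point): Point on the rule's flat face, 70 mm behind the case's middle and 5 mm above its underside.
- hook_face (a point): Point on the front side of the tail hook, which bears on the board's right-hand end when in place. The hook juts 14 mm beyond the rule's flat face, is 13 mm high, with its front side at the rule's y = -80 mm and its back at -90 mm. The point is 5 mm above the rule's underside, 7 mm beyond the flat face.
- bud_vase: Bystander: green bud vase 48 x 48 x 150 mm, origin at the centre of its underside.
- flower_pot: Bystander: small terracotta pot 58 x 59 x 45 mm, origin at the centre of its underside.
- rubber_duck: Bystander: rubber duck 56 x 46 x 42 mm, origin at the centre of its underside.
Things that resemble listed ones, but are neither listed nor needed, are in the scene too. Leave any pink look-alike of the rule alone.

How it is judged:
By the outcome, as a careful person would: the job done as asked, in the order asked, and still so for the second after the job is handed in, while the arm keeps its last pose, push and grip.
It also fails if it takes over 45 s, if anything falls off the work surface, if the arm or the gripper's body presses on something with over 40 N, if the wrist force passes 120 N, or if a joint passes its speed limit or range.

## Working session

There is one attempt and no reset: what is moved stays moved. The work goes in short steps, each a Python script; the robot and the scene stay as the last script left them, time stands still between calls to the robot, and variables do not carry over. Pictures are saved under pics/ and viewed, at most 10 in all, crops included, and the job is handed in when it is done.

```bash
mkdir -p pics; cat > h.py <<'E'
import numpy as np, cv2
from workcell import manip, planner, vision
def snap(n, out):
    s=vision.snapshot(n); cv2.imwrite('pics/'+out+'.png', cv2.cvtColor(s['frame'],cv2.COLOR_RGB2BGR)); 
    np.savez('pics/'+out+'.npz',**{k:s[k] for k in s}); return s
def load(out): return dict(np.load('pics/'+out+'.npz',allow_pickle=True))
def unproj(s,u,v,z):
    V=np.array(s['view']);R=V[:3,:3];c=-R.T@V[:3,3]
    d=R.T@np.array([(u-s['cx'])/s['fx'],-(v-s['cy'])/s['fy'],-1.])
    return c+d*(z-c[2])/d[2]
def proj(s,p):
    V=np.array(s['view']);q=V[:3,:3]@np.array(p)+V[:3,3]
    return np.array([s['cx']+s['fx']*q[0]/-q[2], s['cy']+s['fy']*-q[1]/-q[2]])
E
python3 - <<'E'
from h import *
for n in('top','scene'):
    s=snap(n,n+'0'); print(n,[k for k in s],s['fx'],s['fy'],s['cx'],s['cy']);print(np.round(s['view'],3))
    print({k:s[k] for k in s if k not in('frame','view')} if len(s)>6 else '')
print(manip.read_state())
E
```

```text
top ['frame', 'fx', 'fy', 'cx', 'cy', 'view'] 365.5191795969304 365.5191795969304 320.03169324276473 199.77411664787843
[[-0.023 -1.     0.018  0.04 ]
 [ 0.993 -0.021  0.115 -0.498]
 [-0.115  0.021  0.993 -1.243]
 [ 0.     0.     0.     1.   ]]

scene ['frame', 'fx', 'fy', 'cx', 'cy', 'view'] 492.05757313199575 492.05757313199575 313.45376468757473 196.31240869456988
[[ 0.063 -0.998 -0.021  0.007]
 [ 0.43   0.008  0.903 -0.251]
 [-0.901 -0.066  0.43  -0.917]
 [ 0.     0.     0.     1.   ]]

{'t': 0.1, 'qpos': array([-1.36131151e+00,  2.91245283e-01, -1.54037836e-01,  1.12667917e+00,
       -9.12459543e-06,  1.43150460e+00]), 'joint_vel': array([-0.00088617, -0.0011209 ,  0.0023488 , -0.00119475, -0.00049437,
       -0.00042494]), 'effort': array([ 9.61706610e-04, -5.37977529e+01,  3.31918395e+01,  9.28798603e-03,
       -2.09965747e-04,  9.51178336e-08]), 'tcp_pos': array([ 0.17934784, -0.49303577,  0.24978348]), 'ee_rot': array([[ 9.39791546e-01,  3.41748134e-01, -2.51394668e-04],
       [ 3.41748193e-01, -9.39790868e-01,  1.13857795e-03],
       [ 1.52848479e-04, -1.15593961e-03, -9.99999320e-01]]), 'force': array([-0.0748316 , -0.24527847, -0.46749112]), 'torque': array([ 0.0258767 ,  0.0560885 , -0.03078448]), 'gripper_force': 0.0, 'grip_width': 0.08576592006287082}
```

View pics/top0.png

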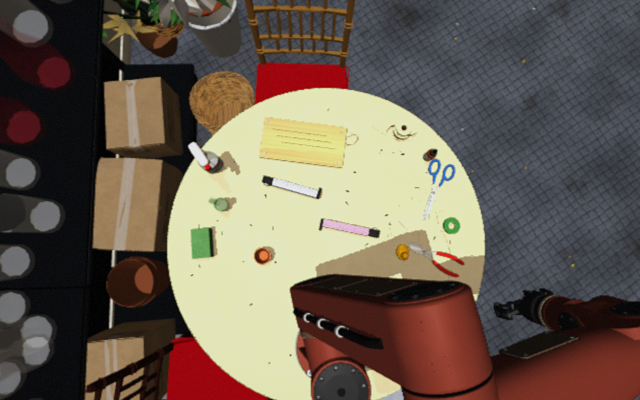

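View pics/scene0.png

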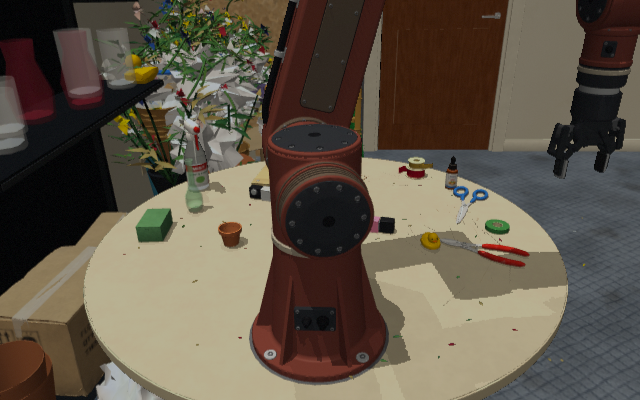

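The top view shows these candidates. The silver rule is at (292,187), with black ends at (267,181) and (317,194). The pink look-alike is at (349,228) and must be left alone. The board is at (303,142). The bystanders are the vase (220,204), the pot (263,255) and the duck (403,252). I choose the silver one and check it in a crop.

```bash
python3 - <<'E'
from h import *
im=cv2.imread('pics/top0.png')[105:245,195:395]
cv2.imwrite('pics/c0.png',cv2.resize(im,None,fx=4,fy=4,interpolation=cv2.INTER_CUBIC))
s=load('top0')
for n,u,v,z in [('ruleL',263,181,.034),('ruleR',321,194,.034),('bNL',260,158,.01),('bNR',343,167,.01),('bFL',265,118,.01),('bFR',346,126,.01),('vase',220,204,0.05)]: print(n,unproj(s,u,v,z).round(3))
E
```

```text
ruleL [0.568 0.226 0.034]
ruleR [0.519 0.025 0.034]
bNL [0.656 0.239 0.01 ]
bNR [ 0.617 -0.056  0.01 ]
bFL [0.803 0.22  0.01 ]
bFR [ 0.768 -0.072  0.01 ]
vase [0.489 0.369 0.05 ]
```

View pics/c0.png

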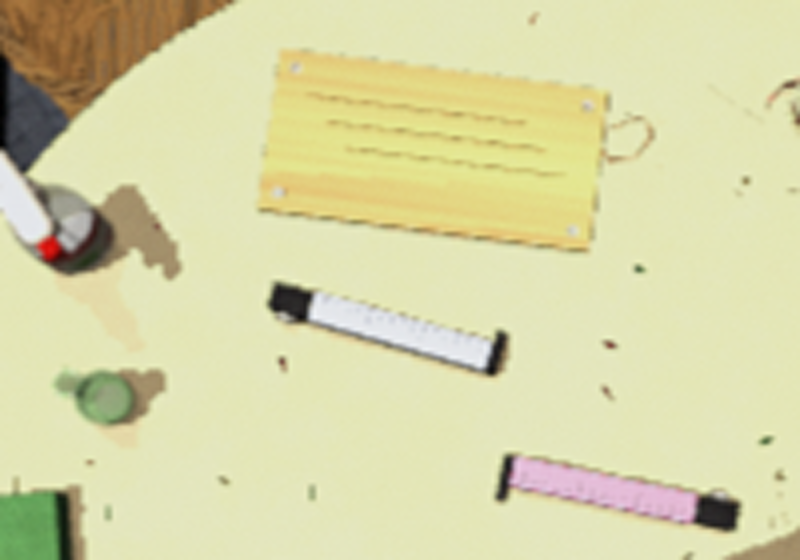

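The crop confirms it. The silver rule has its head at the left (290,300), the button on the near side (285,317), and the tail hook at the right pointing away from the robot (500,335). I'll take a close look with the wrist camera.

```bash
cat >> h.py <<'E'
def R(yaw):
    c,s=np.cos(yaw),np.sin(yaw); return np.array([[-s,c,0],[c,s,0],[0,0,-1.]])
def R2(yaw):
    return R(yaw)@np.diag([-1,-1,1.])
E
python3 - <<'E'
from h import *
p=[0.53,0.10,0.30]; y=np.radians(11)
for f in (R,R2):
    q=planner.solve_ik(p,f(y)); print(None if q is None else np.round(q,2))
    q=planner.solve_ik([0.62,0.2,0.035],f(y)); print(None if q is None else np.round(q,2))
manip.move_pose(p,R2(y) if planner.solve_ik(p,R2(y)) is not None and abs(planner.solve_ik(p,R2(y))[5])<2 else R(y))
s=snap('wrist','w0'); print(s['fx'],s['cx'],s['cy'],np.round(s['view'],3)); print(manip.read_state()['qpos'].round(2),manip.read_state()['t'])
E
```

```text
[ 0.05  0.3  -0.01  1.26  0.    1.43]
[ 0.2   0.7  -0.07  0.8   0.    1.58]
[ 0.05  0.3  -0.01  1.26  0.   -1.71]
[ 0.2   0.7  -0.07  0.8   0.   -1.56]
332.72823988139106 322.0673761542504 194.79344803680115 [[-0.982 -0.191  0.     0.539]
 [ 0.181 -0.931 -0.318  0.054]
 [ 0.061 -0.313  0.948 -0.429]
 [ 0.     0.     0.     1.   ]]
[ 0.05  0.3  -0.01  1.26 -0.   -1.71] 2.8
```

View pics/w0.png

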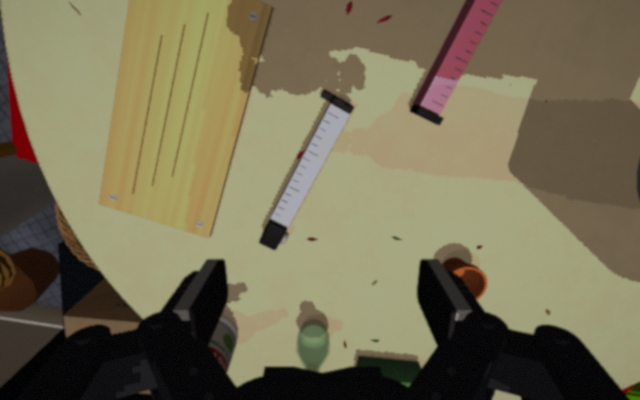

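The wrist view shows the board's near edge from (272,7) to (211,237). The rule's case runs from (340,105) to (283,220), with the head at (273,234). The hook end is at (323,93), on the board side. Next I'll fit these precisely.

```bash
cat > fit.py <<'E'
from h import *
def edge(s,a,b,z,w=7,n=60):
    """line fit in the plane z, edge near pixel line a-b; returns point, direction"""
    g=cv2.GaussianBlur(s['frame'],(0,0),1).astype(np.float32); a,b=np.array(a,float),np.array(b,float)
    t=(b-a)/np.linalg.norm(b-a); nn=np.array([-t[1],t[0]]); o=np.arange(-w,w+.01,.25); P=[]
    for k in np.linspace(.06,.94,n):
        q=a+k*(b-a)+o[:,None]*nn
        pr=cv2.remap(g,q[:,0].astype(np.float32)[None],q[:,1].astype(np.float32)[None],cv2.INTER_LINEAR)[0]
        d=np.linalg.norm(np.gradient(pr,axis=0),axis=1); i=d.argmax(); P.append(unproj(s,*q[i],z)[:2])
    vx,vy,x,y=cv2.fitLine(np.array(P,np.float32),cv2.DIST_WELSCH,0,.01,.0001).ravel()
    p=np.array([x,y]);v=np.array([vx,vy]); v*=np.sign(v@(np.array(unproj(s,*b,z)[:2])-unproj(s,*a,z)[:2]))
    r=np.abs((np.array(P)-p)@[-v[1],v[0]]); return p,v,np.median(r)
def meet(l,m):
    k=np.linalg.solve(np.c_[l[1],-m[1]],m[0]-l[0]); return l[0]+k[0]*l[1]
E
python3 - <<'E'
from fit import *
s=load('w0'); ang=lambda l:np.degrees(np.arctan2(-l[1][0],l[1][1])).round(2)
near=edge(s,(272,7),(211,237),.01); end=edge(s,(100,204),(211,237),.01)
print('near',near,ang(near)); print('NLcorner',meet(near,end),'NR',unproj(s,272,7,.01), 'len',np.linalg.norm(meet(near,end)-unproj(s,272,7,.01)[:2]))
f=edge(s,(326,103),(271,218),.034,5); n=edge(s,(349,110),(289,228),.034,5)
print('rule face',f,ang(f),'near side',n,ang(n))
print('ends',unproj(s,269,243,.036),unproj(s,338,99,.034))
s=load('top0')
near=edge(s,(343,167),(260,158),.01,4); re=edge(s,(346,126),(343,167),.01,4);le=edge(s,(265,118),(260,158),.01,4)
print('top near',near,ang(near),meet(near,re),meet(near,le))
print('ends',[unproj(s,195+u/4,105+v/4,.034) for u,v in((273,297),(500,353))])
E
```

```text
near (array([0.6319835 , 0.08332528], dtype=float32), array([0.14981972, 0.9887133 ], dtype=float32), np.float64(0.00024451601864423374)) -8.62
NLcorner [0.6567599  0.24683368] NR [ 0.61431101 -0.04862856  0.01      ] len 0.2984959766811682
rule face (array([0.55454844, 0.11194815], dtype=float32), array([0.2966164, 0.9549967], dtype=float32), np.float64(0.00020475415561240564)) -17.25 near side (array([0.52998435, 0.11725101], dtype=float32), array([0.29621735, 0.95512056], dtype=float32), np.float64(0.00022825752510875606)) -17.23
ends [0.57494447 0.22440455 0.036     ] [0.52407059 0.032223   0.034     ]
top near (array([0.6430495 , 0.16226268], dtype=float32), array([0.14855504, 0.9889041 ], dtype=float32), np.float64(0.0005402085864969901)) -8.54 [ 0.6104239  -0.05491975] [0.6552936  0.24376938]
ends [array([0.57448773, 0.22468322, 0.034     ]), array([0.52127521, 0.02865292, 0.034     ])]
```

```bash
cat >> h.py <<'E'
YR=np.radians(-17.24); YB=np.radians(-8.6)
xb=np.array([np.cos(YB),np.sin(YB),0]); yb=np.array([-np.sin(YB),np.cos(YB),0]); C=np.array([.6113,-.0515,0])
def st(): 
    s=manip.read_state(); return s, np.array(s['tcp_pos']), np.array(s['force'])
def fb(f): return np.round([f@xb,f@yb,f[2]],2)
def push(d,dist,F,step=.001,sp=.03,fr=None,f0=None):
    """creep along d until the outside force against it passes F; steps from the commanded point"""
    s,p,f=st(); f0=f if f0 is None else f0; p0=p
    for k in range(1,int(round(dist/step))+1):
        manip.servo_line(p0+d*step*k,fr,sp); s,p,f=st()
        if -(f-f0)@d>F: break
    print('push',k*step*1000,'mm, df',fb(f-f0),'torque',np.round(s['torque'],2),'pos',p.round(4),'t',round(s['t'],2)); return p0+d*step*k
E
python3 - <<'E'
from h import *
dr=np.array([-np.sin(YR),np.cos(YR),0]); nr=np.array([np.cos(YR),np.sin(YR),0])
f=np.array([.55455,.11195,0]); c0=f-.0126*nr; c=c0+dr*((np.array([.5408,.1145,0])-c0)@dr)
print('rule c',c); g=c+.006*dr
manip.command_gripper(.07,40)
manip.move_pose([g[0],g[1],.12],R2(YR)); manip.servo_line([g[0],g[1],.034],R2(YR),.12)
print(st()[2].round(2)); manip.command_gripper(0.0,40)
s,p,fo=st(); print(s['grip_width'],s['gripper_force'],p.round(4),fo.round(2),s['t'])
manip.servo_line(p+[0,0,.008],R2(YR),.05)
t=C-.035*xb+.071*yb   # grip point is 6 mm ahead of the origin
manip.servo_line([t[0],t[1],p[2]+.008],R2(YB),.1)
s,p,fo=st(); print(s['grip_width'],p.round(4),fo.round(2),s['t']); snap('wrist','w1')
E
```

```text
rule c [0.54203012 0.11411827 0.        ]
[ 0.39 -0.58  0.08]
0.024984302635561614 40.26185989379883 [0.5443 0.1198 0.0346] [-0.94  0.16  6.58] 5.2083
0.025139119014513822 [0.587  0.0244 0.0425] [-0.27  0.95 -4.  ] 6.7333
```

View pics/w1.png

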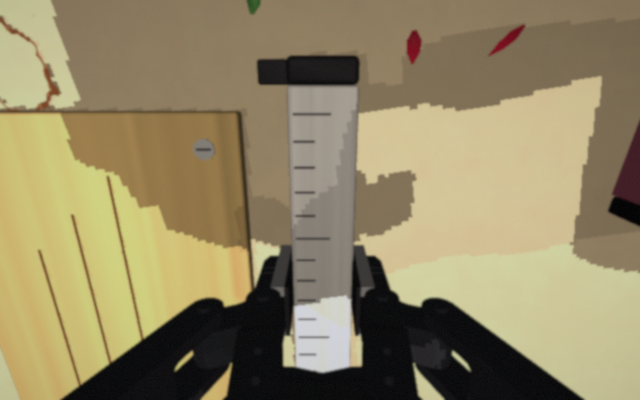

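The close view shows the rule gripped. Its hook tip is at (258,72), with the hook's front side near row 84. The board's near-right corner is at (240,112). I'll compute the gap, lower the rule and seat it.

```bash
python3 - <<'E'
from fit import *
s=load('w1')
near=edge(s,(240,112),(252,285),.01,6); re=edge(s,(10,112),(240,112),.01,5)
c=meet(near,re); print('corner',c,'near yaw',np.degrees(np.arctan2(-near[1][0],near[1][1])), 'end dir',np.degrees(np.arctan2(re[1][1],re[1][0])))
print('hook front - corner along yb', (unproj(s,272,84,.021)[:2]-c)@yb[:2])
f=edge(s,(290,90),(294,245),.042,4); print('rule face yaw',np.degrees(np.arctan2(-f[1][0],f[1][1])),'face gap',(c-f[0])@xb[:2], [ (n0-f[0])@xb[:2] for n0 in [near[0]]])
_,p,_=st(); print('grip origin y vs hook', (p[:2]-c)@yb[:2])
s0=st()[2]
z=push(np.array([0,0,-1.]),.012,4,.001,.03)
print(manip.read_state()['grip_width'])
E
```

```text
corner [ 0.61245    -0.05108229] near yaw -8.620741 end dir 171.49696
hook front - corner along yb -0.010952011867663706
rule face yaw -8.746335 face gap 0.0249833852792032 [np.float64(0.0249993841981488)]
grip origin y vs hook 0.07091518257909075
push 9.000000000000002 mm, df [-3.49 -0.09 15.07] torque [0.06 0.96 0.02] pos [0.5872 0.0245 0.0346] t 9.03
0.02507544807040597
```

```bash
python3 - <<'E'
from h import *
_,p,_=st(); p=np.array([*p[:2],.0348]); 
manip.servo_line(p,R2(YB),.05); f0=st()[2]
manip.servo_line(p+.021*xb,R2(YB),.06); print(fb(st()[2]-f0))
push(xb,.009,8,.001,.03,R2(YB),f0)
_,p,_=st(); print('at',p.round(4)); 
manip.servo_line(p-.0005*xb+.006*yb,R2(YB),.05); print(fb(st()[2]-f0))
push(yb,.012,8,.001,.03,R2(YB),f0)
s,p,f=st(); print(fb(f-f0),s['grip_width'],'grip in board frame',((p-C)@xb,(p-C)@yb)); snap('wrist','w2')
E
```

```text
[0.59 0.82 2.1 ]
push 7.0 mm, df [-11.72   0.21  13.75] torque [0.29 2.18 0.05] pos [0.6129 0.0205 0.0346] t 11.53
at [0.6129 0.0205 0.0346]
[-1.85  2.31  3.94]
push 7.0 mm, df [-0.09 -8.59  4.8 ] torque [-1.8   0.39  0.05] pos [0.6145 0.0325 0.0346] t 13.57
[-0.09 -8.59  4.8 ] 0.02529748744320549 grip in board frame (np.float64(-0.009384543817772043), np.float64(0.08348567389679361))
```

View pics/w2.png

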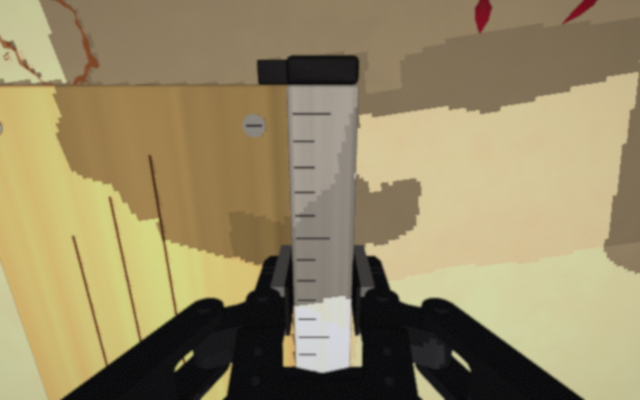

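The rule looks seated: the hook front (row 84) lies against the board's end edge (row 85), and the face is on the near edge. I'll preload it, release, and look again from over the head.

```bash
python3 - <<'E'
from h import *
_,p,f0=st()
push(xb,.004,6,.0005,.03,R2(YB),f0)
s,p,f=st(); print('seat tcp',p.round(4).tolist(),fb(f),np.round(s['torque'],2))
np.save('seat.npy',p)
manip.command_gripper(.06,40); print(fb(st()[2]))
manip.servo_line(p+[0,0,.05],R2(YB),.12)
h=p+.097*yb
manip.servo_line([h[0],h[1],.15],R2(YB),.15); snap('wrist','w3'); print(st()[0]['t'])
E
```

```text
push 1.5 mm, df [-7.22  4.23  5.68] torque [-0.65  1.56  0.08] pos [0.6146 0.0324 0.0346] t 14.37
seat tcp [0.6146, 0.0324, 0.0346] [-6.65 -4.    4.53] [-0.65  1.56  0.08]
[0.64 0.44 0.62]
16.35
```

View pics/w3.png

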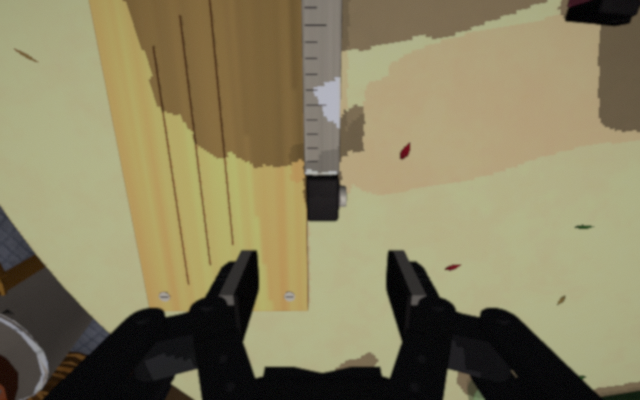

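The view shows the rule flush along the board edge (u≈305), and the button at (343,197) on the near side. The head's top runs from row 174 to row 220. I'll check the head's position and alignment, grip it, and pull it in monitored steps.

```bash
python3 - <<'E'
from fit import *
s=load('w3'); V=s['view']; print('cam',(-V[:3,:3].T@V[:3,3]).round(3))
p=np.load('seat.npy')
for v in (174,220): 
    d=unproj(s,322,v,.036)-p; print('head edge rel seat: x',(d@xb).round(4),'y',(d@yb).round(4))
d=unproj(s,345,197,.024)-p; print('button',(d@xb).round(4),(d@yb).round(4))
near=edge(s,(307,225),(308,305),.01,5); f=edge(s,(304,10),(305,165),.034,4)
yaw=lambda l:np.degrees(np.arctan2(-l[1][0],l[1][1]))
print('yaws near',yaw(near),'rule',yaw(f),'face to edge x',(near[0]-f[0])@xb[:2],'edge rel seat',(near[0]-p[:2])@xb[:2])
E
```

```text
cam [0.616 0.047 0.273]
head edge rel seat: x -0.0011 y 0.0777
head edge rel seat: x -0.0011 y 0.1144
button -0.0194 0.0997
yaws near -8.772446 rule -8.644509 face to edge x -0.0008859875870806418 edge rel seat 0.010936170538017263
```

```bash
python3 - <<'E'
from h import *
p=np.load('seat.npy'); g=p-.001*xb+.0965*yb; g[2]=.0338
manip.servo_line([*g[:2],.08],R2(YB),.15); manip.servo_line(g,R2(YB),.08)
f0=st()[2]; print('pre',fb(f0)); np.save('f0.npy',f0)
manip.command_gripper(0,40); s,q,f=st(); print('grip',s['grip_width'],s['gripper_force'],fb(f-f0),np.round(s['torque'],2),s['t'])
print('tcp rel g',((q-g)@xb,(q-g)@yb,q[2]))
t=g
if abs(f-f0)@np.ones(3)<15:
    t=push(xb,.003,5,.0005,.03,R2(YB),f0)
    s,q,f=st(); np.save('hold.npy',t); print((t-g)@xb,fb(f-f0))
snap('wrist','w4')
E
```

```text
pre [-0.43 -0.23  0.27]
grip 0.024859232415735365 40.67249357700348 [-1.74  0.59  5.84] [ 0.07  0.6  -0.12] 18.0917
tcp rel g (np.float64(0.00017193282316880297), np.float64(7.280236969784043e-05), np.float64(0.03452274636881297))
push 1.0 mm, df [-6.23 -0.68  5.58] torque [ 0.14  1.33 -0.18] pos [0.6284 0.1279 0.0345] t 18.59
0.0011719328231688019 [-6.23 -0.68  5.58]
```

View pics/w4.png

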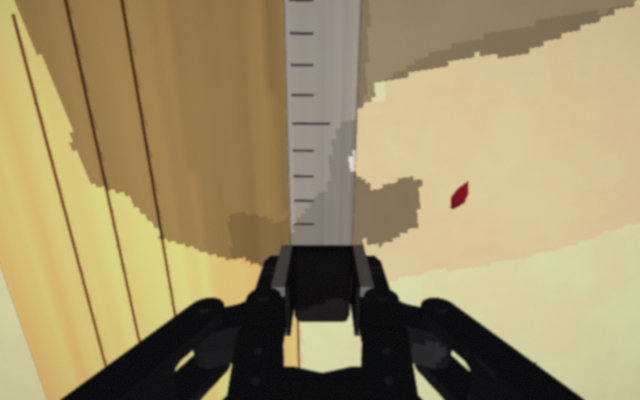

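The head is gripped with the button fully in, at the same width reading as the case, and the rule is lightly pressed on the edge. Now I'll pull.

```bash
python3 - <<'E'
from h import *
t=np.load('hold.npy'); f0=np.load('f0.npy')
for d in (.01,.025,.04,.055,.070,.076):
    manip.servo_line(t+d*yb,R2(YB),.06); s,q,f=st(); print(d,fb(f-f0),round(s['grip_width'],5),((q-t)@yb).round(4),((q-t)@xb).round(4))
    if np.abs(f-f0).max()>25: break
else:
    for k in range(1,10):
        d=.076+.001*k; manip.servo_line(t+d*yb,R2(YB),.03); s,q,f=st(); print(d,fb(f-f0),((q-t)@yb).round(4))
        if -(f-f0)@yb>11: break
print(s['t'],s['torque'].round(2)); np.save('end.npy',t+d*yb); snap('wrist','w5'); snap('top','t5')
E
```

```text
0.01 [-5.59 -1.68  5.07] 0.02454 0.01 -0.0007
0.025 [-5.34 -2.35  4.95] 0.02458 0.0248 -0.0006
0.04 [-4.6  -2.32  3.86] 0.02449 0.0396 -0.0004
0.055 [-4.54 -2.12  2.81] 0.0249 0.0545 -0.0002
0.07 [-3.44 -2.29  1.82] 0.02482 0.0695 -0.0002
0.076 [-4.99 -1.86  1.1 ] 0.02494 0.0755 -0.0002
0.077 [-2.93 -3.55  1.33] 0.0761
0.078 [-3.28 -4.43  1.04] 0.077
0.079 [-4.66 -4.1   1.38] 0.0779
0.08 [-3.3  -3.83  2.04] 0.0789
0.081 [-3.01 -4.17  1.88] 0.0799
0.082 [-3.29 -7.06  2.48] 0.0804
0.083 [-3.06 -9.53  3.77] 0.0805
0.08399999999999999 [ -3.9  -14.21   4.69] 0.0806
22.8083 [-2.77  1.48 -0.19]
```

View pics/w5.png

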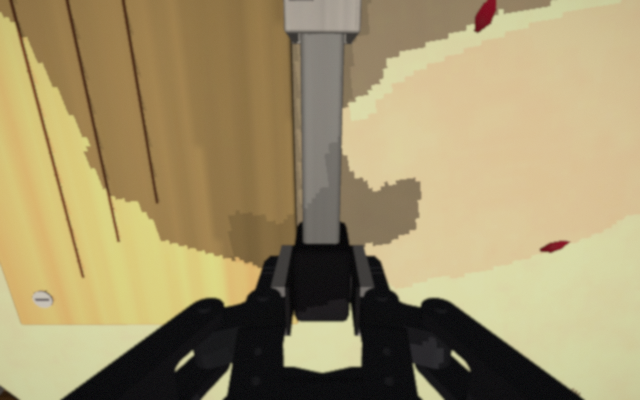

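The wrist view shows the slide fully out: the grey slide runs from row 35 to row 240, and the head is between the pads at (322,285). A force stop was felt at 80.5 mm. One last check of the hook and flushness from the top camera.

```bash
python3 - <<'E'
from h import *
s=load('t5'); a=proj(s,C+.08*yb-.01*xb); print(a)
u,v=a.astype(int); im=cv2.imread('pics/t5.png')[v-35:v+35,u-55:u+45]
cv2.imwrite('pics/c5.png',cv2.resize(im,None,fx=8,fy=8,interpolation=cv2.INTER_CUBIC))
E
```

```text
[319.10396052 169.08781212]
```

View pics/c5.png

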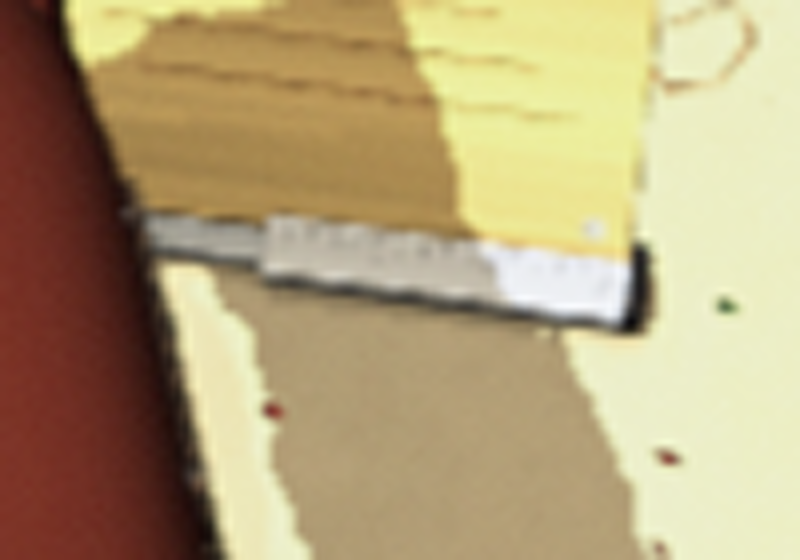

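The crop shows the hook bearing on the board's end (640,255) and the case flush along the edge with no gap. I'll add a slight push, check the yaw and hold, then hand in.

```bash
python3 - <<'E'
from fit import *
e=np.load('end.npy'); f0=np.load('f0.npy')
manip.servo_line(e+.0006*xb,R2(YB),.03); manip.dwell(.4)
s,q,f=st(); print(fb(f-f0),s['torque'].round(2),s['grip_width'],s['t'],((q-np.load('hold.npy'))@yb).round(4))
w=vision.snapshot('top'); o=np.array([319-55,169-35]); 
far=edge(w,o+np.array([630,262])/8,o+np.array([270,218])/8,.034,2.5); n=edge(w,o+np.array([620,325])/8,o+np.array([265,280])/8,.034,2.5)
ys=[np.degrees(np.arctan2(-l[1][0],l[1][1])) for l in (far,n)]; print(ys)
manip.dwell(.5); s,q,f=st(); print(fb(f-f0))
if -(f-f0)@yb>7 and abs(np.mean(ys)+8.6)<1.2: manip.sign_off(); print('signed')
E
```

```text
[ -6.08 -14.29   6.72] [-2.67  1.85 -0.24] 0.024658219736633638 23.5583 0.0806
[np.float32(-9.3007965), np.float32(-9.423663)]
[ -4.75 -13.7    6.09]
the job is handed in; nothing more can be done
signed
```

The job is handed in, and I don't have the verdict: the rule is flush on the near edge with its hook tight on the board's right-hand end, and the slide is held at the second stop (about 80 mm, 14 N pull). The last top-camera fit read the rule about 0.8° off the board edge, though closer wrist views before the pull agreed to about 0.1°.

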